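Pen tip held in the speakerphone's recessed reset button

ROBOT

A 6-joint arm with a two-finger parallel gripper is mounted at the origin on a cart in front of the work surface, level with it; the furniture and walls round the work are solid. World frame = base frame: x ahead of the robot, y to its left, z up, the work surface at z = 0. Lengths are in m, angles in rad, forces in N, time in s.
With the tool pointing down it reaches from about 0.375 to 0.975 m from the base axis. Payload 3.8 kg.
Tool frame: the origin (TCP) lies at the very end of the fingers, on their centre line; the grasp point (between the pads) lies 19 mm behind it; y points along the fingers, x is the direction in which the jaws open and shut, and the axes are right-handed (so a half turn about y gives the same grasp; the last joint's range is limited). The gripper opens to 85 mm and grips with 20 to 120 N. Pads are 22 mm wide; open, the fingers measure 114 mm over their backs; the gripper's body (76 mm by 85 mm) begins 54 mm behind the grasp point. The pads swing forward as they close: fully open they stand 13 mm farther back than shut.
Start: joints at [1.103, 0.264, 1.604, -0, 1.274, -0.037], TCP at [0.282, 0.613, 0.231] pointing down, gripper open.
Joint ranges: [-2.63, 2.63], [-0.94, 2.18], [0.31, 2.57], [-1.31, 4.45], [0, 2.66], [-2.55, 2.55]. Speed limits (rad/s): [2.57, 2.57, 3.14, 3.14, 3.14, 3.14].

INTERFACE

Orientations are given as a rotation vector (axis times angle).
In Python, from workcell import bot, cams gives the robot as it stands.
- The arm moves only by the tool play_rows, never from a script. Its argument "motion" is a list of rows, each a list of 2 entries, a list of its own where there are three numbers: the shift along the world's x, y, z normalised to -1 to 1, where 1 is 400 mm, then the turn, a rotation vector about the world's x, y, z normalised to -1 to 1, where 1 is pi/4 rad. In form: [[[tx, ty, tz], [ax, ay, az]], ...]. A call has 1 to 10 rows; each row is the pose to reach, as a shift and turn from the pose commanded when the call began; what a row does not reach only later rows make up. A row lasts 1/8 s, in which the tool goes at most 62.5 mm and 10.7 degrees, less where a joint would pass 70% of its speed; a pose out of reach is approached as far as the arm can. A call with a number of a shift or a turn outside -1 to 1 is refused whole. A call with a gripper value outside its range is refused whole. "gripper" is the closure, from 0 (fully open) to 1 (shut), set as the call begins (left out, the last holds). The fingers move at their own pace and stop on an object; "squeeze" is the grip in N (left out, the last holds). Time passes only in rows, so rows that repeat a pose let the fingers close. It gives the time, the measured TCP pose, the force and the opening at its end, in the units of the state.
- bot.read_state(): the state, without advancing time (a new reading comes with each control period).
- cams.read_camera(name): name is "side" or "top" or "wrist"; returns (picture, depth): 384x512x3 uint8, red, green, blue; 384x512 float32, m along the optical axis (not along the pixel's ray), 0 where there is no reading.
- cams.calibration(name): a dict with "mtx" (3x3 intrinsics, pixels), "R" (3x3) and "t" (3): a world point X has camera coordinates R X + t; the wrist camera has in their place "tool_from_camera" (4x4, takes a point from camera to tool coordinates, whose origin is the TCP and whose axes are the tool frame's). Camera axes: x right, y down, z forward; pixel columns grow to the right and rows downward; lengths in m; the calibration is good to about 2 mm. A picture is of the moment at which its call begins: read the wrist's pose just before it. calibration takes no time and is no camera call.
- bot.finish_job(): hands the job in, once; it reports no verdict.
Trained networks look in the newest picture that a camera, given by its name, has taken for a name from the list of things; names that differ only in an ending like _2 or _b are one class to them, and where a whole thing is asked for, a point or a joint stands for the part that bears it (a point fixed in the world has none). Each returns a list of dicts, best first, with "conf" (0 to 1); they miss things now and then, are a little off and sometimes report something else, mostly with a low value. They report only what shows in the picture. A call takes as long as a camera call.
- cams.recognise(camera, label): "xyz" ([x, y, z] in m, in the coordinates of the camera as it stood for that picture, good to about 4 mm: the middle of the surface that is visible of it).
- cams.regions_of(camera, label): "mask" (384x512 bool, what is visible of it).
- cams.mark_of(camera, label): "xyz" ([x, y, z] in m, in the coordinates of the camera as it stood for that picture, good to about 4 mm: a listed point, or the origin of a listed thing).
The state is a dict: "time": time; "q": joint angles; "joint_vel": joint speeds; "joint_torque": joint torques, N m; "tool_pos": TCP position; "tcp_rot": TCP orientation; "wrist_force": force on the tool from outside, world axes, zero at the start; "torque": the same for the moment, N m; "width": opening from 0.0 (shut) to 1.0 (fully open).
Only numpy, scipy, OpenCV 4.12 (cv2) and the standard library are available. Lean on these libraries where they do the work, as an engineer would, in place of code of your own. Each camera call takes 0.05 s, during which the arm holds its last target.

TASK

The cordless speakerphone needs re-pairing: draw the ballpoint pen up out of the wooden desk block, put its tip into the ringed reset hole in the phone's sloping top and press the small spring button down inside, gently and with the pen square to the sloping top. Keep it pressed for at least three seconds and finish still holding it pressed like that, pen in the gripper; keep out of the plain microphone hole at the other end of the key row and do not shove the block or anything else about.

Things in the scene. Friction and masses are not known exactly. Their poses are not given: they have to be found in the camera images.
- phone: Cordless speakerphone, fixed: grey rounded slab 134 x 194 x 24 mm on a black wedge foot. Origin on the desk under its middle; x to its rear, y to its left, z up. Flat top slopes 15 degrees: low cloth-covered speaker at the front (towards the robot), control strip at the high rear with four low black keys in a row and a hole past each end of the row. Left or right of the block, turned up to 0.3 rad.
- reset_hole (a point): Centre of the reset hole's mouth in the sloping face: right-hand end of the key row seen from the front, 8 mm wide, thin white ring 17 mm across round it, 61 mm above the desk. Frame: z straight out of the face (leans 15 degrees to the phone's front), x up the slope, y left. The hole runs along -z; a flat white button fills it, 4 mm below the mouth at rest.
- reset_button (a joint): How far the button is pressed in, m: 0 at rest, 0.005 at its hard stop. Sprung: starts at about 1 N, 0.8 N more for each mm, 5 N fully down; springs back. Makes contact at 0.0022 (tip 7 to 8 mm below the mouth: point and button give a little).
- mic_hole (a point): Mouth of the microphone hole: plain 4 mm hole, no ring, left-hand end of the key row, 116 mm from the reset hole, same frame directions. Keep out of it.
- pen_block: Wooden desk block 66 x 164 x 52 mm, loose, 0.7 kg, turned up to 0.3 rad; the desk lamp's shade hangs 0.45 m up behind it to the left. Origin mid-underside, x across, y along, z up. Round 11 mm pen bore at its -y end (59 mm from the middle), a well with the eraser in the middle, round well at its +y end with the glue stick, top 118 mm up.
- pen: White and red ballpoint pen with clip, 145 mm long, 9 to 10 mm thick, 10 to 20 g, standing tip down in the block's bore, nearly upright (within 2 degrees), upper 95 mm clear of the block. y runs along the pen to the tip, z along the block's y. Origin at mid-length; the centre line lies at x = -1.4, z = 4.4 mm from it. Last 17 mm: a cone from 8.5 mm down to 1 mm thick.
- pen_tip (a point): The pen's writing tip, on its centre line, 72.5 mm below mid-length; stands a few mm above the desk in the bore. Same axes as the pen.
- glue_stick: Glue stick, 24 mm thick, 92 mm tall, standing in the round well of the desk block; origin at its foot. Leave it.
- stapler: Small stapler 130 x 34 x 48 mm standing on the desk in front of the work, origin under its middle. Leave it.
- usb_stick: Black memory stick 18 x 48 x 8 mm lying in front of the work, origin under its middle. Leave it.

How it is judged:
On the way, in this order (a step that is already met when the one before it is completed fails the run):
1. the pen is held in the fingers with its tip lifted clear above the desk block (z of pen_tip in the frame of pen_block above 0.054 m and contact force between the fingers and pen above 0.5 N), for 0.1 s.
2. the pen tip keeps the reset button pressed for three seconds, lightly and square to the sloping top (value of joint reset_button above 0.0022 m and angle between the y axis of pen and the z axis of reset_hole, either way round below 0.12 rad and z of pen_tip in the frame of reset_hole below -0.005 m and distance between pen_tip and reset_hole below 0.014 m and contact force between pen and phone between 1 and 12 N and contact force between the fingers and pen above 1 N), for 3 s.
At the end, for the whole second after the job is handed in: Pen in the fingers, tip in the reset hole over 5 mm below the mouth, button pressed over 2.2 mm of its 5 mm, pen within 0.12 rad (7 degrees) of square to the sloping top, pressing with 1 to 12 N; kept up for three seconds and still so at the end (all of step 2); the arm keeps its last pose, push and grip.
It fails at once if the pen presses on the phone with more than 25 N (contact force between pen and phone above 25 N).
It fails at once if the pen tip comes into the microphone hole (distance between pen_tip and mic_hole below 0.005 m).
It fails at once if the desk block is shoved more than 3 cm, or the glue stick, stapler or memory stick are displaced (3 cm, 2 cm, 2 cm) (distance of any of pen_block, glue_stick from where it was at the start of the episode above 0.03 m or distance of any of stapler, usb_stick from where it was at the start of the episode above 0.02 m).
It also fails if it takes over 46 s, if anything falls off the work surface, if the arm or the gripper's body presses on something with over 40 N, if the wrist force passes 120 N, or if a joint passes its speed limit or range.

## Working session

There is one attempt and no reset: what is moved stays moved. The work goes in short steps, Python scripts to look and compute and a tool call to move; the robot and the scene stay as the last step left them, time stands still between calls to the robot, and variables do not carry over. Pictures are saved under pics/ and viewed, and the job is handed in when it is done.

Besides the shell and the picture viewer there is one more tool, called after "Emit:" by a JSON object that holds its "fn" and its "kwargs". play_rows: Moves the arm, as the interface text tells. Its arguments: {"type":"object","properties":{"motion":{"type":"array","items":{"type":"array"}},"gripper":{"type":"number"},"squeeze":{"type":"number"}},"required":["motion"]}

```bash
ls; mkdir -p pics; cat > h.py <<'E'
import numpy as np,cv2
from scipy.spatial.transform import Rotation as Ro
from workcell import bot,cams
np.set_printoptions(precision=4,suppress=True)
def toolT():
    s=bot.read_state();T=np.eye(4);T[:3,:3]=Ro.from_rotvec(s['tcp_rot']).as_matrix();T[:3,3]=s['tool_pos'];return T
def wfc(name,T=None):
    c=cams.calibration(name)
    if 'R' in c:
        M=np.eye(4);M[:3,:3]=c['R'];M[:3,3]=np.ravel(c['t']);return np.linalg.inv(M)
    return (toolT() if T is None else T)@np.array(c['tool_from_camera'])
def cloud(name,depth,W):
    K=np.array(cams.calibration(name)['mtx']);v,u=np.mgrid[:384,:512]
    P=np.stack([(u-K[0,2])/K[0,0]*depth,(v-K[1,2])/K[1,1]*depth,depth],-1)
    return P@W[:3,:3].T+W[:3,3]
def save(n,img): cv2.imwrite('pics/'+n,img[:,:,::-1])
E
python3 - <<'E'
from h import *
print(bot.read_state())
for n in ['side','top','wrist']:
    W=wfc(n);im,d=cams.read_camera(n);save(n+'0.png',im);np.savez('c_'+n+'0.npz',im=im,d=d,W=W)
    print(n,W[:3,3],W[:3,2])
    for l in ['reset_hole','mic_hole','pen_tip','pen','pen_block','phone','glue_stick','stapler','usb_stick']:
        for r in cams.mark_of(n,l)[:2]:
            print(l,round(r['conf'],2),W[:3,:3]@r['xyz']+W[:3,3])
E
```

```text
pics
{'time': 0.0, 'q': array([ 1.1031,  0.2648,  1.6054,  0.    ,  1.2738, -0.0369]), 'joint_vel': array([ 0.001 , -0.0005,  0.0008,  0.0001,  0.0001, -0.0005]), 'joint_torque': array([ -0.0008, -51.5118, -36.7311,   0.0002,   0.0131,  -0.    ]), 'tool_pos': array([0.2815, 0.6127, 0.2299]), 'tcp_rot': array([-1.3839, -0.8848,  0.8882]), 'wrist_force': array([-0.4328,  0.4319, -1.002 ]), 'torque': array([ 0.0782, -0.0513, -0.0032]), 'width': 1.0001682946795962}
side [0.1255 0.5617 0.6128] [ 0.4001 -0.7208 -0.5659]
reset_hole 0.7 [ 0.5583 -0.2892  0.0626]
reset_hole 0.28 [ 0.3673 -0.1811  0.001 ]
mic_hole 0.76 [ 0.5964 -0.1802  0.0658]
pen 0.66 [0.5474 0.0283 0.0775]
pen_block 0.77 [0.5569 0.0844 0.0001]
phone 0.82 [ 0.5573 -0.2278  0.0043]
glue_stick 0.75 [0.5664 0.144  0.028 ]
stapler 0.81 [ 0.3697 -0.1763  0.0033]
usb_stick 0.43 [0.3629 0.0154 0.0024]
top [ 0.4225 -0.0982  0.9187] [ 0.0697 -0.0002 -0.9976]
reset_hole 0.92 [ 0.5617 -0.2905  0.0597]
mic_hole 0.76 [ 0.5972 -0.1816  0.0565]
mic_hole 0.56 [ 0.5517  0.0873 -0.0002]
pen 0.46 [0.5436 0.0321 0.0768]
pen_block 0.72 [ 0.5525  0.0894 -0.0013]
pen_block 0.26 [ 0.3739 -0.179  -0.0013]
phone 0.89 [ 0.5572 -0.2295 -0.0043]
glue_stick 0.7 [0.5629 0.1474 0.0268]
stapler 0.85 [ 0.3709 -0.1801 -0.0022]
usb_stick 0.64 [ 0.3586  0.0155 -0.0015]
wrist [0.2161 0.6441 0.3738] [ 0.2615 -0.1207 -0.9576]
```

View pictures.

View pics/side0.png

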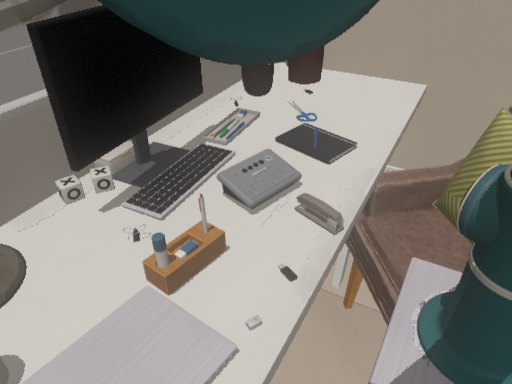

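View pics/top0.png

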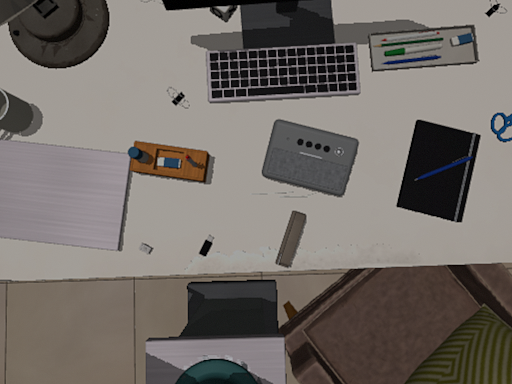

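```bash
python3 - <<'E'
from h import *
for n in ['side','top']:
    z=np.load('c_%s0.npz'%n);P=cloud(n,z['d'],z['W'])
    # phone top plane fit
    m=(z['d']>0)&(abs(P[...,0]-.55)<.07)&(abs(P[...,1]+.23)<.05)&(P[...,2]>.02)
    Q=P[m];c=np.median(Q,0)
    for i in range(5):
        u,s,v=np.linalg.svd(Q-Q.mean(0),full_matrices=False);nn=v[2]*np.sign(v[2][2]);r=(Q-Q.mean(0))@nn;print(n,len(Q),nn,Q.mean(0),r.std(),np.degrees(np.arccos(nn[2])),np.arctan2(-nn[1],-nn[0]));Q=Q[abs(r)<max(2*r.std(),.0008)]
    # pen points
    m=(z['d']>0)&(abs(P[...,0]-.547)<.03)&(abs(P[...,1]-.03)<.02)&(P[...,2]>.06)
    Q=P[m]
    for a in np.arange(.06,.16,.01):
        q=Q[(Q[:,2]>a)&(Q[:,2]<a+.01)]
        if len(q): print(n,a,len(q),q.mean(0),q.min(0),q.max(0))
    # block top
    m=(z['d']>0)&(abs(P[...,0]-.555)<.08)&(abs(P[...,1]-.088)<.12)&(abs(P[...,2]-.052)<.004)
    import cv2
    r=cv2.minAreaRect((P[m][:,:2]*1000).astype(np.float32));print('block',r)
t=bot.read_state();print(t['time'],toolT())
E
```

```text
side 1367 [-0.2559  0.0854  0.9629] [ 0.5429 -0.2271  0.0519] 0.0027292378631115165 15.652287294134485 -0.3221063005284554
side 1313 [-0.2399  0.0751  0.9679] [ 0.5451 -0.2277  0.0529] 0.0017826597805251688 14.55832873918269 -0.30354996618936236
side 1244 [-0.2338  0.0703  0.9697] [ 0.5468 -0.228   0.0536] 0.0014224266180279115 14.128733778813055 -0.29224202438427144
side 1195 [-0.2308  0.0687  0.9706] [ 0.548  -0.2282  0.0539] 0.0012721528640249787 13.934207827403737 -0.2893189921304185
side 1151 [-0.2295  0.0675  0.971 ] [ 0.5481 -0.2282  0.054 ] 0.0011779641537275473 13.838307156614897 -0.2859166747323516
side 0.06 16 [0.5428 0.0347 0.0647] [0.5402 0.0302 0.0602] [0.5463 0.0365 0.0699]
side 0.06999999999999999 17 [0.5435 0.035  0.0749] [0.5406 0.0305 0.0713] [0.5488 0.0381 0.0795]
side 0.07999999999999999 16 [0.5432 0.035  0.0847] [0.5402 0.032  0.0802] [0.5467 0.0372 0.0894]
side 0.08999999999999998 16 [0.5438 0.035  0.0945] [0.5412 0.0309 0.0905] [0.5487 0.0383 0.0992]
side 0.09999999999999998 20 [0.5453 0.0354 0.1046] [0.5413 0.0318 0.1001] [0.5524 0.038  0.1097]
side 0.1099999
[... 1477 characters left out ...]
[0.5443 0.0313 0.1053] [0.541  0.0293 0.1015] [0.5504 0.0352 0.1078]
top 0.10999999999999997 5 [0.5448 0.0309 0.1131] [0.5407 0.0295 0.11  ] [0.5511 0.0327 0.1169]
top 0.11999999999999997 7 [0.544  0.0315 0.1238] [0.5408 0.0295 0.1206] [0.5512 0.0346 0.1294]
top 0.12999999999999995 11 [0.5452 0.0329 0.137 ] [0.5413 0.0299 0.133 ] [0.5513 0.0378 0.1395]
top 0.13999999999999996 9 [0.5446 0.0326 0.1438] [0.5423 0.0314 0.1404] [0.5483 0.0344 0.1481]
block ((553.1658935546875, 89.55587005615234), (165.4647674560547, 67.85042572021484), 80.23968505859375)
1.5 [[ 0.4176  0.     -0.9086  0.2819]
 [ 0.9086  0.      0.4176  0.6133]
 [ 0.     -1.     -0.      0.2313]
 [ 0.      0.      0.      1.    ]]
```

Emit:
{"fn": "play_rows", "kwargs": {"motion": [[[0.325,-0.725,0.02],[0,0,-0.66]],[[0.325,-0.725,0.02],[0,0,-0.66]],[[0.325,-0.725,0.02],[0,0,-0.66]],[[0.325,-0.725,0.02],[0,0,-0.66]],[[0.325,-0.725,0.02],[0,0,-0.66]],[[0.325,-0.725,0.02],[0,0,-0.66]]]}}

```text
time: 2.25
tool_pos: [0.4133, 0.3201, 0.2397]
tcp_rot: [-1.517, -0.484, 0.482]
wrist_force: [-0.3, -0.1, -0.3]
width: 1.001
```

Emit:
{"fn": "play_rows", "kwargs": {"motion": [[[0.325,-0.725,-0.01],[0,0,-0.66]],[[0.325,-0.725,-0.01],[0,0,-0.66]],[[0.325,-0.725,-0.01],[0,0,-0.66]],[[0.325,-0.725,-0.01],[0,0,-0.66]],[[0.325,-0.725,-0.01],[0,0,-0.66]],[[0.325,-0.725,-0.01],[0,0,-0.66]],[[0.325,-0.725,-0.01],[0,0,-0.66]]]}}

```text
time: 3.12
tool_pos: [0.5419, 0.0339, 0.2351]
tcp_rot: [-1.568, -0.08, 0.081]
wrist_force: [-1.0, -0.3, 0.2]
width: 0.999
```

```bash
python3 - <<'E'
from h import *
n='wrist';W=wfc(n);im,d=cams.read_camera(n);save('w1.png',im);np.savez('c_w1.npz',im=im,d=d,W=W)
print(toolT(),bot.read_state()['time'],bot.read_state()['q'])
for r in cams.mark_of(n,'pen')[:2]: print(r['conf'],W[:3,:3]@r['xyz']+W[:3,3])
R=cams.regions_of(n,'pen')
P=cloud(n,d,W)
for r in R[:2]:
    Q=P[r['mask']&(d>0)];print(r['conf'],len(Q))
    for a in np.arange(.05,.16,.01):
        q=Q[(Q[:,2]>a)&(Q[:,2]<a+.01)]
        if len(q): print(a,len(q),q.mean(0),q.min(0),q.max(0))
big=cv2.resize(im,(800,600));
E
```

```text
[[ 0.9946 -0.0006 -0.1037  0.5416]
 [ 0.1037  0.0009  0.9946  0.0346]
 [-0.0005 -1.      0.0009  0.2351]
 [ 0.      0.      0.      1.    ]] 3.175 [ 0.0173  0.0114  1.8822  0.0009  1.2485 -0.0869]
0.62 [0.5452 0.0278 0.077 ]
0.72 330
0.05 19 [0.5489 0.0289 0.0546] [0.5423 0.0093 0.0512] [0.5587 0.0364 0.0593]
0.060000000000000005 17 [0.5453 0.0351 0.0648] [0.5424 0.0328 0.0606] [0.5493 0.0366 0.0698]
0.07 24 [0.5458 0.0352 0.0748] [0.5426 0.0319 0.0706] [0.5501 0.0365 0.0798]
0.08000000000000002 22 [0.5458 0.0352 0.0855] [0.5426 0.0312 0.0808] [0.5499 0.037  0.0896]
0.09000000000000001 26 [0.5465 0.0348 0.0953] [0.5427 0.0301 0.0904] [0.5516 0.0369 0.1   ]
0.1 30 [0.5471 0.0355 0.1046] [0.5432 0.0312 0.1002] [0.5525 0.037  0.1096]
0.11000000000000001 28 [0.5465 0.0361 0.1153] [0.5432 0.0349 0.111 ] [0.5507 0.0373 0.1199]
0.12000000000000001 33 [0.5467 0.0359 0.1251] [0.5431 0.0323 0.12  ] [0.5532 0.0375 0.1296]
0.13 60 [0.5477 0.0351 0.1361] [0.5431 0.0313 0.1302] [0.5535 0.0372 0.14  ]
0.14 70 [0.5469 0.0341 0.1442] [0.5438 0.0304 0.1401] [0.5508 0.037  0.1485]
```

View pics/w1.png

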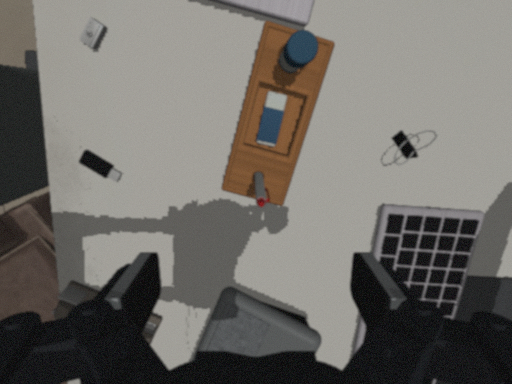

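```bash
python3 - <<'E'
from h import *
z=np.load('c_w1.npz');im=z['im'];save('w1z.png',cv2.resize(im[150:230,215:315],(800,640)[0:2],interpolation=cv2.INTER_CUBIC)[:600])
z=np.load('c_side0.npz');im=z['im'];save('s0z.png',cv2.resize(im[185:245,170:240],(700,600),interpolation=cv2.INTER_CUBIC))
E
```

```text
(no output)
```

View pics/w1z.png

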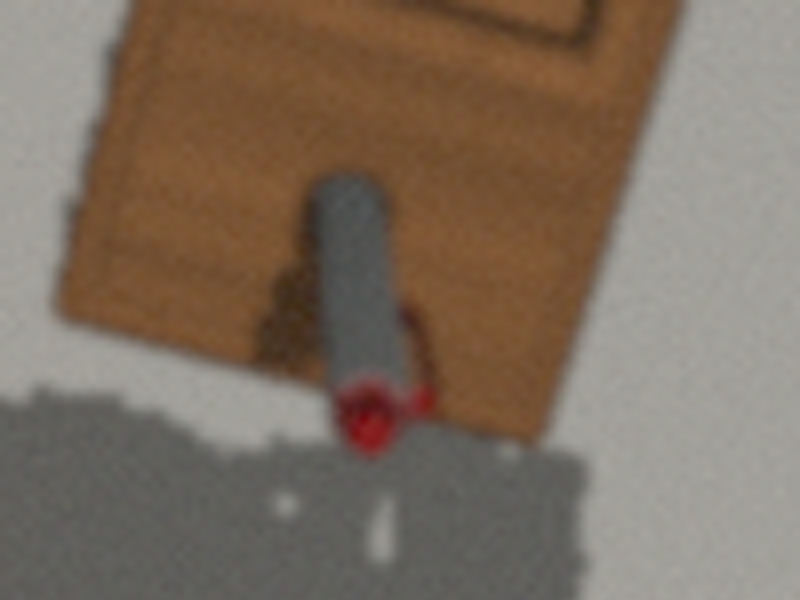

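View pics/s0z.png

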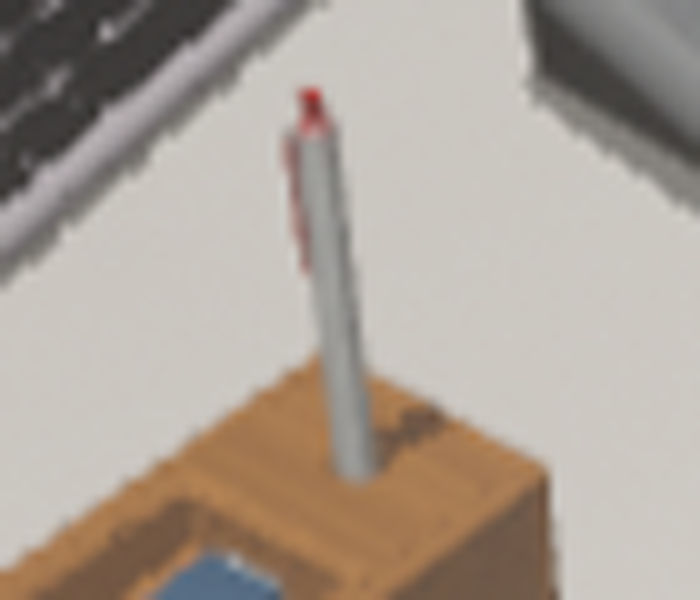

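Emit:
{"fn": "play_rows", "kwargs": {"motion": [[[0.012,-0.002,-0.02],[0,0,0.83]],[[0.012,-0.002,-0.02],[0,0,0.83]],[[0.012,-0.002,-0.02],[0,0,0.83]],[[0.012,-0.002,-0.02],[0,0,0.83]]]}}

```text
time: 3.78
tool_pos: [0.5462, 0.0344, 0.2274]
tcp_rot: [-1.487, -0.596, 0.595]
wrist_force: [-0.3, -0.5, -0.4]
width: 1.003
```

Emit:
{"fn": "play_rows", "kwargs": {"motion": [[[0,0,-0.02],[0,0,0.83]],[[0,0,-0.02],[0,0,0.83]],[[0,0,-0.02],[0,0,0.83]],[[0,0,-0.02],[0,0,0.83]],[[0,0,-0.02],[0,0,0.83]]]}}

```text
time: 4.4
tool_pos: [0.5463, 0.0341, 0.2194]
tcp_rot: [-1.282, -1.089, 1.088]
wrist_force: [-0.4, 0.3, -0.1]
width: 1.0
```

```bash
python3 - <<'E'
from h import *
n='wrist';W=wfc(n);im,d=cams.read_camera(n);save('w2.png',im);np.savez('c_w2.npz',im=im,d=d,W=W)
print(toolT(),bot.read_state()['time'],bot.read_state()['q'])
R=cams.regions_of(n,'pen')
P=cloud(n,d,W)
for r in R[:2]:
    Q=P[r['mask']&(d>0)];print(r['conf'],len(Q))
    for a in np.arange(.05,.16,.01):
        q=Q[(Q[:,2]>a)&(Q[:,2]<a+.01)]
        if len(q): print(a,len(q),q.mean(0),q.min(0),q.max(0))
E
```

```text
[[ 0.1628  0.0001 -0.9867  0.5464]
 [ 0.9867  0.0002  0.1628  0.0339]
 [ 0.0002 -1.     -0.0001  0.2194]
 [ 0.      0.      0.      1.    ]] 4.45 [ 0.0163  0.0308  1.8919  0.0002  1.2188 -1.3911]
0.9 389
0.05 24 [0.5434 0.0333 0.0546] [0.5412 0.0284 0.0502] [0.5512 0.0365 0.0597]
0.060000000000000005 22 [0.543  0.0328 0.0651] [0.5418 0.0286 0.0603] [0.5453 0.0362 0.0698]
0.07 25 [0.543  0.0328 0.0751] [0.5419 0.0288 0.0702] [0.5462 0.0369 0.0794]
0.08000000000000002 28 [0.5432 0.0334 0.0852] [0.5419 0.029  0.0804] [0.5458 0.0369 0.0893]
0.09000000000000001 32 [0.5433 0.0331 0.0953] [0.5422 0.0292 0.0902] [0.5458 0.0368 0.0999]
0.1 29 [0.5433 0.0336 0.1054] [0.5422 0.0295 0.1007] [0.546  0.0367 0.1099]
0.11000000000000001 35 [0.5433 0.0333 0.1148] [0.5423 0.0296 0.11  ] [0.5457 0.0367 0.1198]
0.12000000000000001 40 [0.5435 0.0334 0.1252] [0.5425 0.0298 0.12  ] [0.5464 0.0372 0.1299]
0.13 55 [0.5442 0.0337 0.1355] [0.5426 0.029  0.13  ] [0.5536 0.0372 0.1398]
0.14 84 [0.5458 0.0332 0.1438] [0.5427 0.0296 0.14  ] [0.5495 0.0371 0.1488]
```

View pics/w2.png

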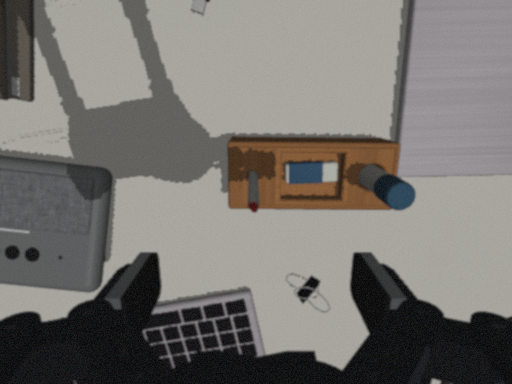

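Emit:
{"fn": "play_rows", "kwargs": {"motion": [[[0.001,-0.0015,-0.15],[0,0,0]],[[0.001,-0.0015,-0.28],[0,0,0]],[[0.001,-0.0015,-0.33],[0,0,0]],[[0.001,-0.0015,-0.33],[0,0,0]]]}}

```text
time: 5.0
tool_pos: [0.545, 0.0322, 0.085]
tcp_rot: [-1.279, -1.084, 1.09]
wrist_force: [-0.6, -0.8, -0.0]
width: 0.999
```

Emit:
{"fn": "play_rows", "kwargs": {"motion": [[[0,0,0],[0,0,0]],[[0,0,0],[0,0,0]],[[0,0,0],[0,0,0]],[[0,0,0],[0,0,0]],[[0,0,0],[0,0,0]],[[0,0,0],[0,0,0]],[[0,0,0],[0,0,0]],[[0,0,0],[0,0,0]]], "gripper": 1, "squeeze": 40}}

```text
time: 6.0
tool_pos: [0.5474, 0.0317, 0.0875]
tcp_rot: [-1.283, -1.088, 1.088]
wrist_force: [0.6, -1.8, 2.5]
width: 0.088
```

Emit:
{"fn": "play_rows", "kwargs": {"motion": [[[0,0,0.03],[0,0,0]],[[0,0,0.08],[0,0,0]],[[0,0,0.15],[0,0,0]],[[0,0,0.22],[0,0,0]],[[0,0,0.28],[0,0,0]],[[0,0,0.3],[0,0,0]],[[0,0,0.3],[0,0,0]]]}}

```text
time: 6.88
tool_pos: [0.5471, 0.0322, 0.2076]
tcp_rot: [-1.282, -1.088, 1.087]
wrist_force: [0.5, 0.6, -0.5]
width: 0.093
```

```bash
python3 - <<'E'
from h import *
n='wrist'
s=bot.read_state();print(toolT(),s['time'],s['q'],s['width'])
for n in ['wrist','side','top']:
    W=wfc(n);im,d=cams.read_camera(n);save(n+'3.png',im);np.savez('c_%s3.npz'%n,im=im,d=d,W=W)
    for l in ['pen_tip','pen','reset_hole']:
        for r in cams.mark_of(n,l)[:1]: print(n,l,r['conf'],W[:3,:3]@r['xyz']+W[:3,3])
E
```

```text
[[ 0.163   0.0006 -0.9866  0.5471]
 [ 0.9866  0.0004  0.163   0.0322]
 [ 0.0005 -1.     -0.0006  0.2076]
 [ 0.      0.      0.      1.    ]] 6.875 [ 0.0131  0.0404  1.9042  0.0004  1.1964 -1.3942] 0.09313768457860289
wrist pen_tip 0.71 [0.5498 0.0345 0.1209]
wrist pen 0.55 [0.5451 0.0278 0.1947]
wrist reset_hole 0.31 [0.5515 0.0359 0.1216]
side pen_tip 0.51 [0.5418 0.0347 0.1239]
side pen 0.58 [0.5437 0.0291 0.1957]
side reset_hole 0.8 [ 0.5573 -0.2888  0.0636]
top reset_hole 0.97 [ 0.5648 -0.289   0.0599]
```

View pics/wrist3.png

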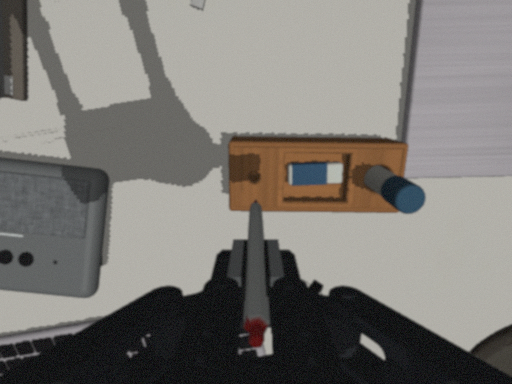

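View pics/side3.png

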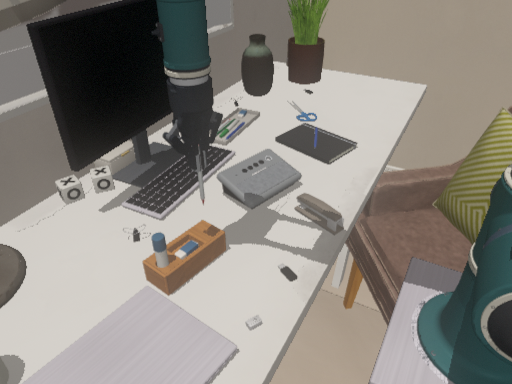

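```bash
cat >> h.py <<'E'
def ray(name,uv,W,z):
    K=np.array(cams.calibration(name)['mtx']);d=W[:3,:3]@np.array([(uv[0]-K[0,2])/K[0,0],(uv[1]-K[1,2])/K[1,1],1]);o=W[:3,3]
    return o+d*(z-o[2])/d[2]
E
python3 - <<'E'
from h import *
for n,c in [('top',(340,151)),('side',(269,157))]:
    im=cams_im=np.load('c_%s3.npz'%n)['im'];u,v=c
    save(n+'3z.png',cv2.resize(im[v-25:v+25,u-60:u+20],(800,500),interpolation=cv2.INTER_CUBIC))
    print(n,ray(n,c,np.load('c_%s3.npz'%n)['W'],.061), np.array(cams.calibration(n)['mtx'])[0,0])
im=np.load('c_wrist3.npz')['im'];save('wrist3z.png',cv2.resize(im[170:350,200:310],(488,800),interpolation=cv2.INTER_CUBIC)[:600])
z=np.load('c_wrist3.npz');d=z['d'];print(d[195:215:3,252:264])
P=cloud('wrist',d,z['W'])
for v in range(200,300,8):
    q=P[v,250:266];k=(q[:,2]>.1)&(d[v,250:266]<.3);print(v,np.where(k)[0]+250,q[k].mean(0))
E
```

```text
top [ 0.5633 -0.2894  0.061 ] 393.729102136018
side [ 0.5622 -0.2949  0.061 ] 410.68753222751053
[[0.3118 0.3108 0.3115 0.3106 0.3115 0.3103 0.3114 0.3115 0.311  0.311
  0.31   0.3111]
 [0.312  0.3128 0.3128 0.     0.3125 0.3111 0.3114 0.3114 0.3121 0.3117
  0.3111 0.3121]
 [0.3127 0.3136 0.2284 0.2271 0.2271 0.2313 0.3133 0.3123 0.311  0.3128
  0.3114 0.3135]
 [0.217  0.2179 0.2163 0.2165 0.2148 0.2152 0.2162 0.2197 0.3138 0.3139
  0.3132 0.3135]
 [0.2114 0.2104 0.2113 0.2104 0.2106 0.2088 0.2093 0.2116 0.2143 0.2175
  0.3133 0.3141]
 [0.2053 0.2057 0.2055 0.2038 0.2039 0.2046 0.2037 0.207  0.2093 0.2112
  0.315  0.3139]
 [0.2003 0.1998 0.1991 0.1999 0.1998 0.1986 0.198  0.201  0.2031 0.2048
  0.2071 0.3734]]
200 [255 256] [0.5437 0.0332 0.1288]
208 [250 251 252 253 254 255 256 257 258 259 260 261] [0.5424 0.0334 0.1506]
216 [250 251 252 253 254 255 256 257 258 259 260 261 262] [0.5424 0.0337 0.1657]
224 [250 251 252 253 254 255 256 257 258 259 260 261 262 263] [0.5424 0.0339 0.1788]
232 [250 251 252 253 254 255 256 257 258 259 260 261 262 263] [0.5424 0.0339 0.1903]
240 [250 251 252 253 254 255 256 257 258 259 260 261 262 263 264 265] [0.5419 0.0344 0.202 ]
248 [250 251 252 253 254 255 256 257 258 259 260 261 262 263 264 265] [0.5419 0.0344 0.211 ]
256 [250 251 252 253 254 255 256 257 258 259 260 261 262 263 264 265] [0.5421 0.0343 0.2186]
264 [250 251 252 253 254 255 256 257 258 259 260 261 262 263 264 265] [0.5426 0.0342 0.2251]
272 [250 251 252 253 254 255 256 257 258 259 260 261 262 263 264 265] [0.5426 0.0341 0.2317]
280 [250 251 252 253 254 255 256 257 258 259 260 261 262 263 264 265] [0.543  0.034  0.2372]
288 [250 251 252 253 254 255 256 257 258 259 260 261 262 263 264 265] [0.543  0.034  0.2428]
296 [250 251 252 253 254 255 256 257 258 259 260 261 262 263 264 265] [0.5428 0.034  0.2483]
```

View pics/top3z.png

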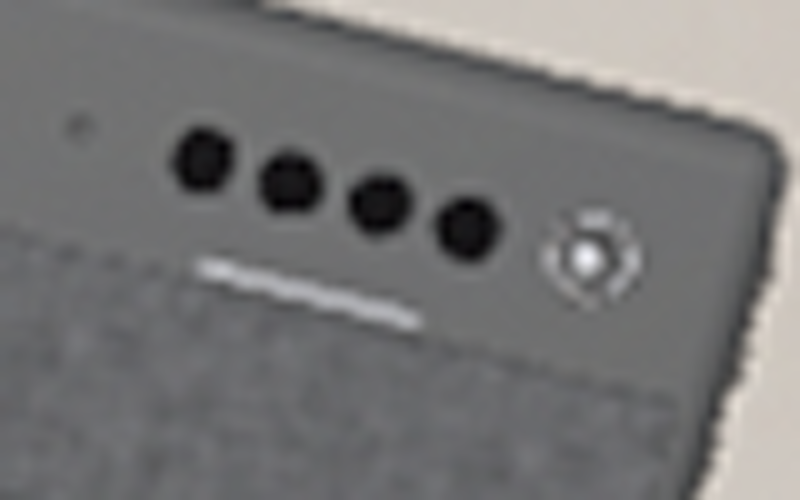

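View pics/side3z.png

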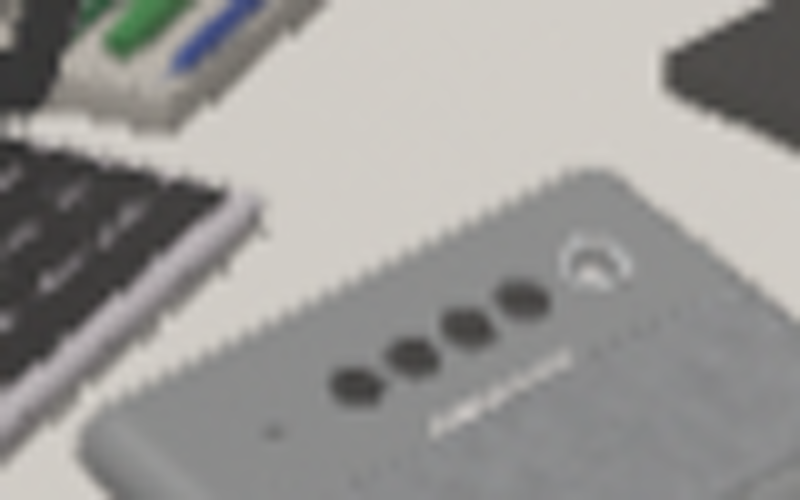

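View pics/wrist3z.png

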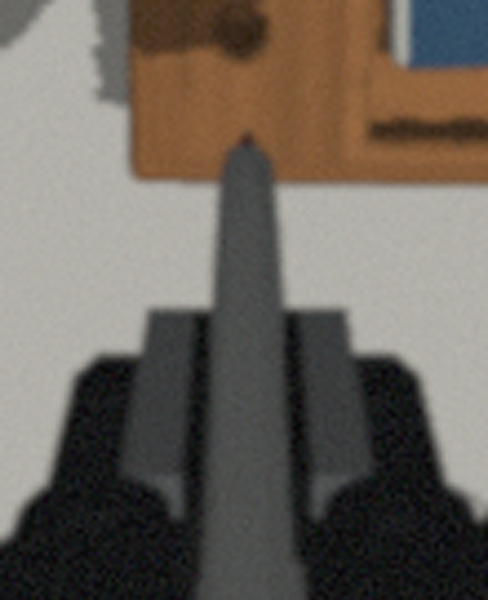

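```bash
python3 - <<'E'
from h import *
Wt=np.load('c_top3.npz')['W'];Ws=np.load('c_side3.npz')['W']
a=ray('top',(338.7,151.3),Wt,.061);m=ray('top',(280+7.6,126+12.0),Wt,.061)
b=ray('side',(268.2,157.8),Ws,.061);ms=ray('side',(209+26.9,132+42.6),Ws,.061)
for p,q in((a,m),(b,ms)): print(p,q,np.linalg.norm(q-p),np.arctan2(-(q-p)[0],(q-p)[1]))
z=np.load('c_wrist3.npz');W=z['W'];T=W@np.linalg.inv(np.array(cams.calibration('wrist')['tool_from_camera']))
tip=ray('wrist',(255.4,200.5),W,.1237);print('tip',tip,np.linalg.inv(T)@np.r_[tip,1])
tw=np.r_[0.5469,.033,.1237,1]
# project ideal tip to each cam
for n,WW in(('wrist',W),('side',Ws)):
  for t in ([.5471,.0322,.1237,1],):
    c=np.linalg.inv(WW)@np.array(t);K=np.array(cams.calibration(n)['mtx']);print(n,(K@c[:3]/c[2])[:2])
im=np.load('c_side3.npz')['im'];save('side3t.png',cv2.resize(im[140:215,165:235],(700,750)[:2],interpolation=cv2.INTER_CUBIC)[150:])
E
```

```text
[ 0.5627 -0.2866  0.061 ] [ 0.5953 -0.1753  0.061 ] 0.11597004783794991 -0.28518457808153735
[ 0.5621 -0.2901  0.061 ] [ 0.5949 -0.1771  0.061 ] 0.11768431666514521 -0.28253257594139763
tip [0.5457 0.0328 0.1237] [0.0003 0.0839 0.0016 1.    ]
wrist [254.9252 202.4582]
side [201.3489 203.2587]
```

View pics/side3t.png

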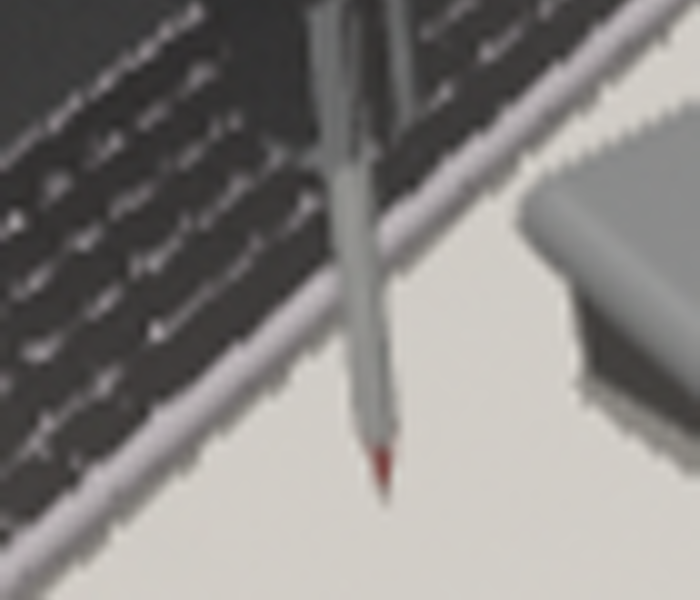

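Emit:
{"fn": "play_rows", "kwargs": {"motion": [[[0,-0.08,0],[0,-0.04,0]],[[-0.01,-0.2,0],[-0.02,-0.09,0]],[[-0.01,-0.34,0],[-0.04,-0.15,0]],[[-0.02,-0.48,0],[-0.06,-0.21,0]],[[-0.025,-0.62,0],[-0.08,-0.27,0]],[[-0.029,-0.72,0],[-0.0933,-0.32,0]],[[-0.029,-0.781,-0.03],[-0.0933,-0.32,0]],[[-0.029,-0.781,-0.08],[-0.0933,-0.32,0]],[[-0.029,-0.781,-0.1035],[-0.0933,-0.32,0]],[[-0.029,-0.781,-0.1035],[-0.0933,-0.32,0]]]}}

```text
time: 8.72
tool_pos: [0.5349, -0.2798, 0.1648]
tcp_rot: [-1.505, -1.242, 0.993]
wrist_force: [0.7, -0.1, -0.1]
width: 0.091
```

```bash
python3 - <<'E'
from h import *
s=bot.read_state();print(toolT(),s['time'],s['q'],s['width'],s['wrist_force'])
for n in ['wrist','side']:
    W=wfc(n);im,d=cams.read_camera(n);save(n+'4.png',im);np.savez('c_%s4.npz'%n,im=im,d=d,W=W)
    for l in ['pen_tip','reset_hole']:
        for r in cams.mark_of(n,l)[:1]: print(n,l,r['conf'],W[:3,:3]@r['xyz']+W[:3,3])
    for t in ([.5563,-.2862,.0851,1],[.5625,-.288,.061,1]):
        c=np.linalg.inv(W)@np.array(t);K=np.array(cams.calibration(n)['mtx']);print(n,(K@c[:3]/c[2])[:2])
E
```

```text
[[ 0.1666  0.2468 -0.9547  0.5349]
 [ 0.9856 -0.0712  0.1536 -0.2798]
 [-0.0301 -0.9665 -0.2551  0.1648]
 [ 0.      0.      0.      1.    ]] 8.725 [-0.5648  0.028   2.0229  0.0964  0.8432 -2.0272] 0.0913393974434951 [ 0.7246 -0.0692 -0.0974]
wrist pen_tip 0.82 [ 0.5581 -0.2821  0.0805]
wrist reset_hole 0.88 [ 0.5633 -0.286   0.0599]
wrist [254.5137 204.5703]
wrist [254.5745 194.9611]
side pen_tip 0.52 [ 0.5509 -0.284   0.086 ]
side reset_hole 0.55 [ 0.5606 -0.2911  0.0655]
side [269.5574 151.0245]
side [267.71  158.111]
```

View pics/wrist4.png

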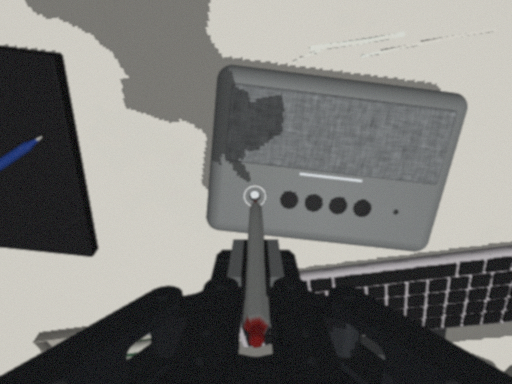

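View pics/side4.png

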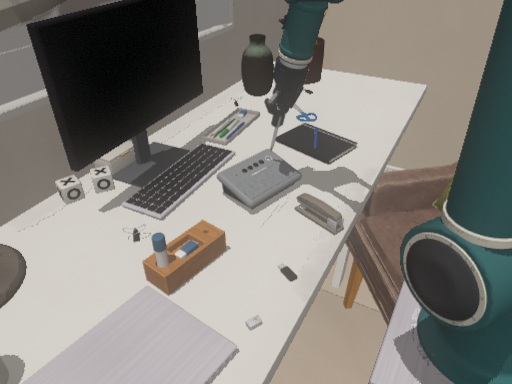

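```bash
python3 - <<'E'
from h import *
im=np.load('c_wrist4.npz')['im'];save('w4z.png',cv2.resize(im[175:235,220:290],(700,600),interpolation=cv2.INTER_CUBIC))
im=np.load('c_side4.npz')['im'];save('s4z.png',cv2.resize(im[110:170,235:305],(700,600),interpolation=cv2.INTER_CUBIC))
E
```

```text
(no output)
```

View pics/w4z.png

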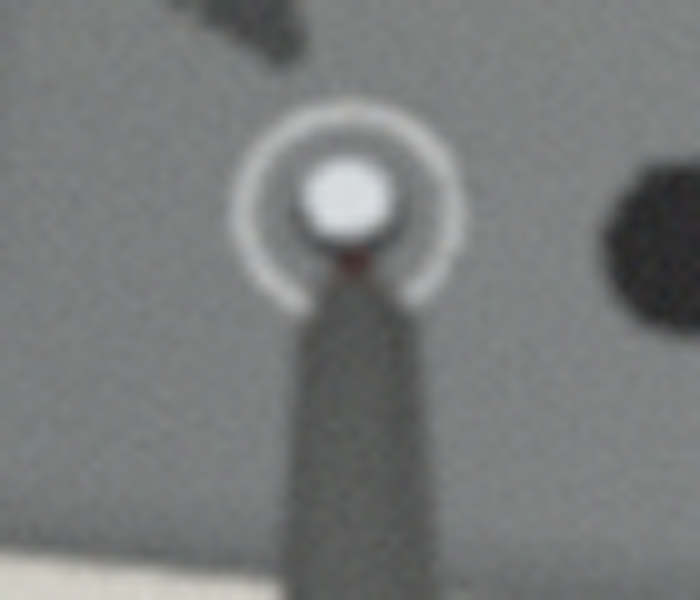

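View pics/s4z.png

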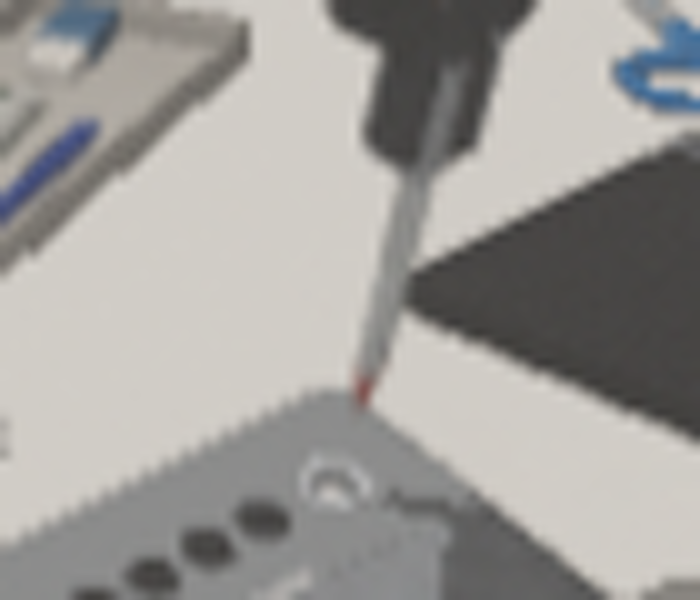

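```bash
python3 - <<'E'
from h import *
from scipy.optimize import least_squares
z=np.load('c_wrist4.npz');W=z['W'];C=np.array(cams.calibration('wrist')['tool_from_camera']);T=W@np.linalg.inv(C)
d=z['d'];Ws=np.load('c_side4.npz')['W']
print('ring depth',d[186:190,250:260].mean(),d[190:203,238:240].mean(),d[190:203,268:271].mean())
P=cloud('wrist',d,W);print(P[184,254],P[196,242],P[196,272],P[196,230])
# plane of face from wrist
m=np.zeros(d.shape,bool);m[150:235,215:430]=1;m[190:,235:282]=0
m&=(abs(P[...,2]-.06)<.012)
Q=P[m]
for i in range(5):
    u,s,v=np.linalg.svd(Q-Q.mean(0),full_matrices=False);n=v[2]*np.sign(v[2][2]);r=(Q-Q.mean(0))@n;Q=Q[abs(r)<max(2*r.std(),.0007)]
print('plane',n,Q.mean(0),np.degrees(np.arccos(n[2])),np.arctan2(-n[1],-n[0]))
def onplane(uv):
    K=np.array(cams.calibration('wrist')['mtx']);dd=W[:3,:3]@np.array([(uv[0]-K[0,2])/K[0,0],(uv[1]-K[1,2])/K[1,1],1]);o=W[:3,3]
    return o+dd*(n@(Q.mean(0)-o))/(n@dd)
h=onplane((254.3,195.7));print('hole',h,'tool',np.linalg.inv(T)@np.r_[h,1])
def pr(n_,WW,X):
    c=np.linalg.inv(WW)@np.r_[X,1];K=np.array(cams.calibration(n_)['mtx']);return (K@c[:3]/c[2])[:2]
hh=np.array([.5625,-.288,.061])
bs=pr('side',Ws,hh)-np.array([268.4,158.0]);bw=pr('wrist',W,hh)-np.array([254.3,195.7])
print('bias',bs,bw)
def f(t):
    X=(T@np.r_[t,1])[:3]
    return np.r_[pr('side',Ws,X)-bs-[271.3,150.2],pr('wrist',W,X)-bw-[254.9,199.5],(t[1]-.084)/.002]
r=least_squares(f,[0,.084,0]);print('tip tool',r.x,r.fun, 'world',(T@np.r_[r.x,1])[:3])
X=(T@np.r_[r.x,1])[:3];nn=np.array([-.2484,.0725,.9659]);v=hh-X;print('tip->hole',v,'along n',v@nn,'lateral',v-(v@nn)*nn)
E
```

```text
ring depth 0.25255388 0.26124462 0.2613487
[ 0.5536 -0.287   0.059 ] [ 0.5617 -0.2981  0.0614] [ 0.5657 -0.2743  0.0608] [ 0.5599 -0.3076  0.062 ]
plane [-0.2183  0.0624  0.9739] [ 0.5692 -0.2257  0.0583] 13.124822542422033 -0.2782739649443112
hole [ 0.5632 -0.2883  0.061 ] tool [-0.0005  0.1079 -0.0018  1.    ]
bias [-0.69   0.111] [ 0.2745 -0.7389]
tip tool [0.0001 0.0827 0.0032] [ 0.1322  1.565  -0.1569  0.2598 -0.6729] world [ 0.5523 -0.2852  0.0841]
tip->hole [ 0.0102 -0.0028 -0.0231] along n -0.025070097799777098 lateral [ 0.004  -0.001   0.0011]
```

Emit:
{"fn": "play_rows", "kwargs": {"motion": [[[0.009,-0.002,0],[0,0,0]],[[0.015,-0.004,-0.02],[0,0,0]],[[0.0205,-0.0055,-0.041],[0,0,0]],[[0.0205,-0.0055,-0.041],[0,0,0]],[[0.0205,-0.0055,-0.041],[0,0,0]]]}}

```text
time: 9.65
tool_pos: [0.5435, -0.2826, 0.149]
tcp_rot: [-1.506, -1.242, 0.992]
wrist_force: [0.5, -0.1, 0.4]
width: 0.088
```

```bash
python3 - <<'E'
from h import *
s=bot.read_state();print(toolT(),s['time'],s['wrist_force'])
for n in ['wrist','side']:
    W=wfc(n);im,d=cams.read_camera(n);np.savez('c_%s5.npz'%n,im=im,d=d,W=W)
    if n=='wrist': save('w5z.png',cv2.resize(im[175:235,220:290],(700,600),interpolation=cv2.INTER_CUBIC))
    else: save('s5z.png',cv2.resize(im[110:170,235:305],(700,600),interpolation=cv2.INTER_CUBIC))
    for t in ([.5625,-.288,.061,1],):
        c=np.linalg.inv(W)@np.array(t);K=np.array(cams.calibration(n)['mtx']);print(n,(K@c[:3]/c[2])[:2])
E
```

```text
[[ 0.1669  0.2478 -0.9543  0.5435]
 [ 0.9855 -0.0721  0.1537 -0.2826]
 [-0.0307 -0.9661 -0.2562  0.149 ]
 [ 0.      0.      0.      1.    ]] 9.65 [ 0.4777 -0.1188  0.4043]
wrist [255.7043 195.5599]
side [267.71  158.111]
```

View pics/w5z.png

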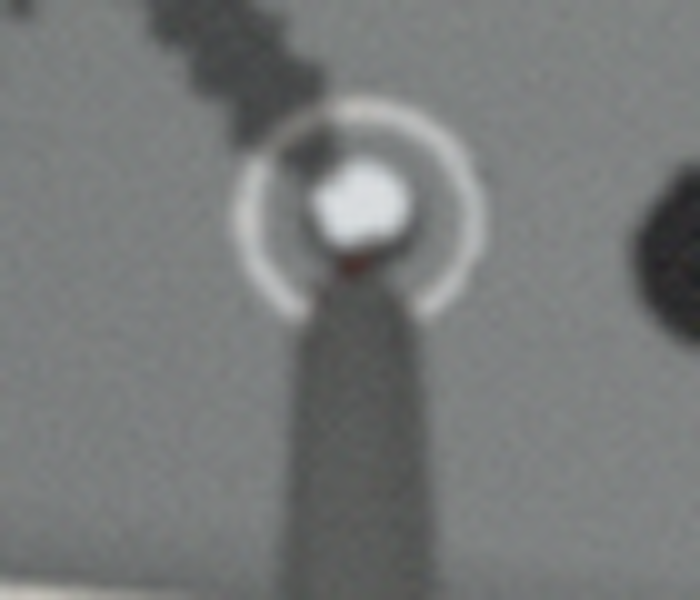

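View pics/s5z.png

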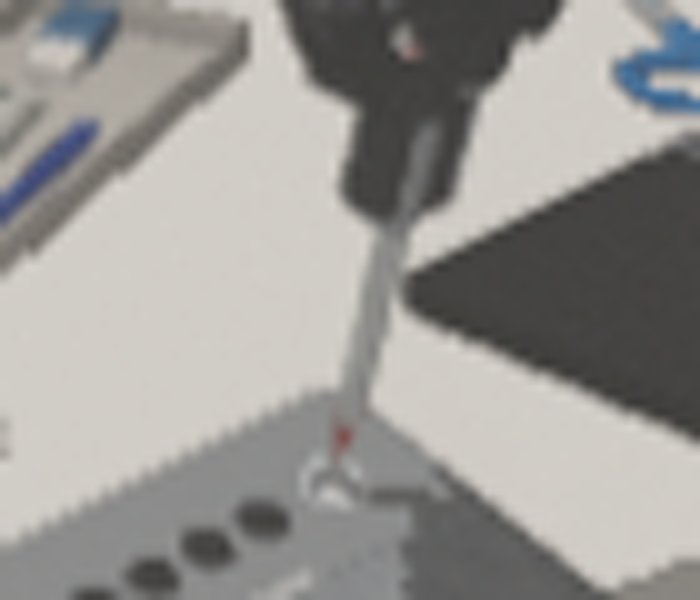

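Emit:
{"fn": "play_rows", "kwargs": {"motion": [[[0.003,0.0005,-0.012],[0,0,0]],[[0.0062,-0.0003,-0.024],[0,0,0]],[[0.0062,-0.0003,-0.024],[0,0,0]],[[0.0062,-0.0003,-0.024],[0,0,0]]]}}

```text
time: 10.25
tool_pos: [0.5462, -0.2828, 0.1399]
tcp_rot: [-1.507, -1.243, 0.992]
wrist_force: [-0.5, -0.1, 0.7]
width: 0.089
```

```bash
python3 - <<'E'
from h import *
s=bot.read_state();print(s['tool_pos'],s['time'],s['wrist_force'])
for n in ['wrist','side']:
    im,d=cams.read_camera(n)
    if n=='wrist': save('w6z.png',cv2.resize(im[175:235,220:290],(700,600),interpolation=cv2.INTER_CUBIC))
    else: save('s6z.png',cv2.resize(im[110:170,235:305],(700,600),interpolation=cv2.INTER_CUBIC))
E
```

```text
[ 0.5462 -0.2828  0.1399] 10.25 [-0.5069 -0.0736  0.7264]
```

View pics/w6z.png

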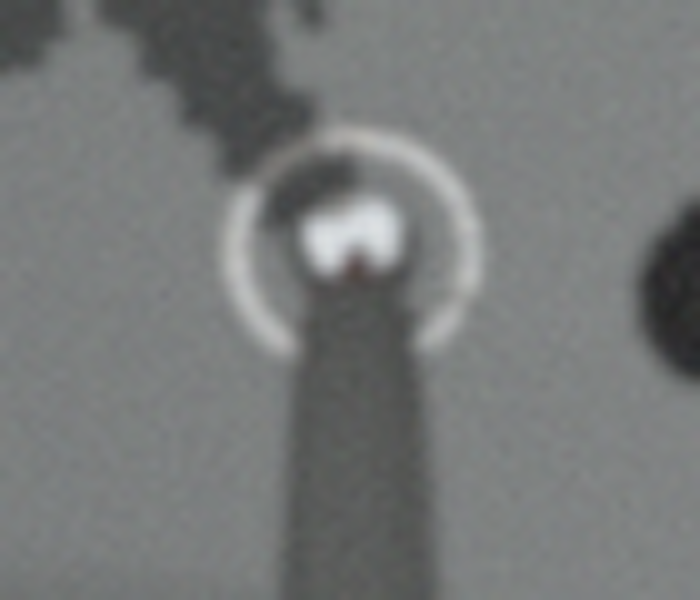

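View pics/s6z.png

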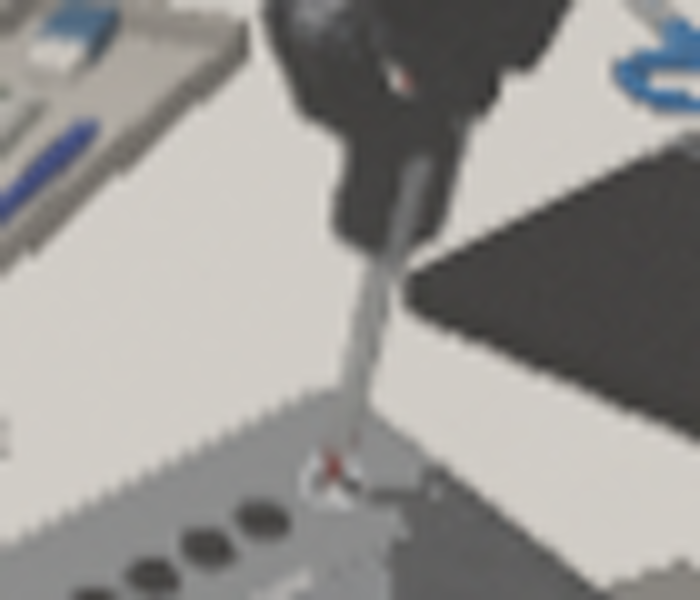

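Emit:
{"fn": "play_rows", "kwargs": {"motion": [[[0.0009,-0.0003,-0.0036],[0,0,0]],[[0.0019,-0.0005,-0.0073],[0,0,0]],[[0.0019,-0.0005,-0.0073],[0,0,0]],[[0.0019,-0.0005,-0.0073],[0,0,0]]]}}

```text
time: 10.85
tool_pos: [0.547, -0.2831, 0.1372]
tcp_rot: [-1.507, -1.243, 0.992]
wrist_force: [-0.5, 0.1, 2.9]
width: 0.087
```

Emit:
{"fn": "play_rows", "kwargs": {"motion": [[[0.0006,-0.0002,-0.0024],[0,0,0]],[[0.0006,-0.0002,-0.0024],[0,0,0]],[[0.0006,-0.0002,-0.0024],[0,0,0]]]}}

```text
time: 11.22
tool_pos: [0.5472, -0.2831, 0.1361]
tcp_rot: [-1.507, -1.243, 0.992]
wrist_force: [-0.6, 0.5, 3.8]
width: 0.086
```

Emit:
{"fn": "play_rows", "kwargs": {"motion": [[[0.0006,-0.0002,-0.0024],[0,0,0]],[[0.0006,-0.0002,-0.0024],[0,0,0]],[[0.0006,-0.0002,-0.0024],[0,0,0]]]}}

```text
time: 11.6
tool_pos: [0.5474, -0.2832, 0.1351]
tcp_rot: [-1.507, -1.243, 0.992]
wrist_force: [-1.5, 0.4, 3.7]
width: 0.091
```

```bash
python3 - <<'E'
from h import *
F=[]
for n in ['wrist','side','wrist','wrist','wrist','wrist']:
    s=bot.read_state();F.append(s['wrist_force']);im,d=cams.read_camera(n)
    if n=='wrist': save('w7z.png',cv2.resize(im[175:235,220:290],(700,600),interpolation=cv2.INTER_CUBIC))
    else: save('s7z.png',cv2.resize(im[110:170,235:305],(700,600),interpolation=cv2.INTER_CUBIC))
F=np.array(F);print(F,F.mean(0),F.mean(0)@[-.2484,.0725,.9659],s['tool_pos'],s['time'])
E
```

```text
[[-1.4678  0.4328  3.654 ]
 [-0.8057  0.473   2.8852]
 [-0.2685 -0.3484  4.0256]
 [-0.1557  0.1297  2.6897]
 [-0.2499  0.4029  3.7087]
 [-0.4428 -0.0227  3.5142]] [-0.5651  0.1779  3.4129] 3.4497693246096715 [ 0.5475 -0.2832  0.1351] 11.85
```

View pics/w7z.png

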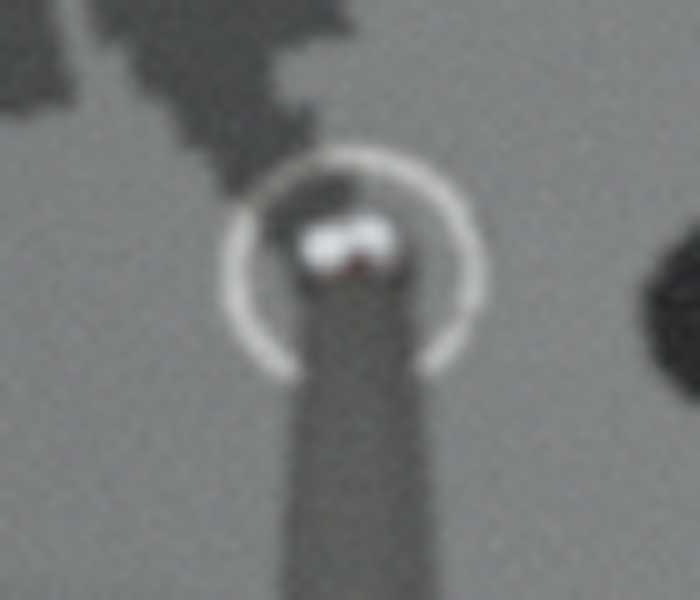

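View pics/s7z.png

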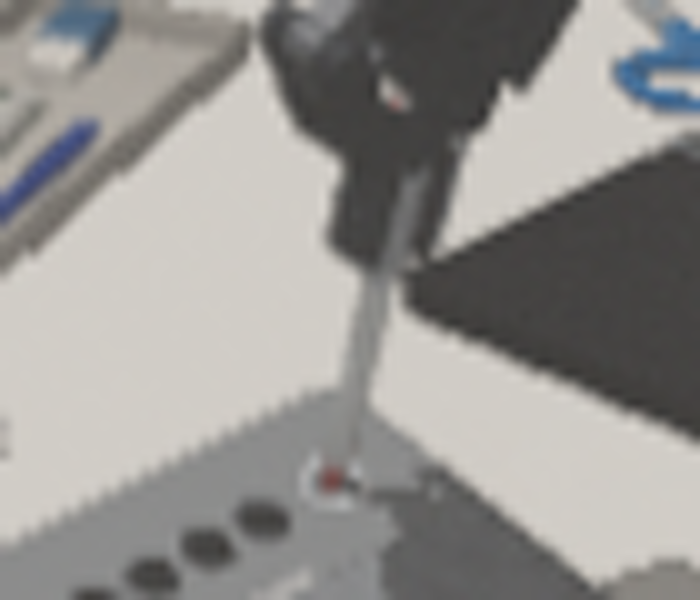

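Emit:
{"fn": "play_rows", "kwargs": {"motion": [[[-0.0005,0.0001,-0.0017],[0,0,0]],[[-0.001,0.0002,-0.0034],[0,0,0]],[[-0.001,0.0002,-0.0034],[0,0,0]],[[-0.001,0.0002,-0.0034],[0,0,0]],[[-0.001,0.0002,-0.0034],[0,0,0]]]}}

```text
time: 12.52
tool_pos: [0.5472, -0.2832, 0.1339]
tcp_rot: [-1.508, -1.243, 0.992]
wrist_force: [-0.2, 0.3, 4.3]
width: 0.093
```

```bash
python3 - <<'E'
from h import *
F=[]
for n in ['wrist']*10:
    s=bot.read_state();F.append(s['wrist_force']);im,d=cams.read_camera(n)
save('w8z.png',cv2.resize(im[175:235,220:290],(700,600),interpolation=cv2.INTER_CUBIC))
F=np.array(F);print(F.mean(0),F.std(0),F.mean(0)@[-.2484,.0725,.9659],s['tool_pos'],s['time'],s['width'])
print(toolT()[:3,1])
E
```

```text
[-0.3663  0.4434  4.5983] [0.4837 0.4462 0.5017] 4.564659636042882 [ 0.5471 -0.2831  0.1338] 12.975 0.09478209311251545
[ 0.2487 -0.0726 -0.9659]
```

View pics/w8z.png

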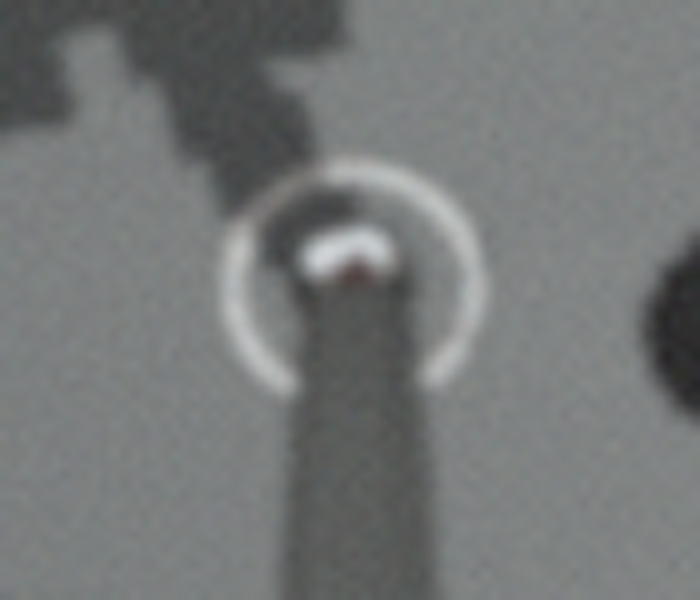

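Emit:
{"fn": "play_rows", "kwargs": {"motion": [[[0,0,0],[0,0,0]],[[0,0,0],[0,0,0]],[[0,0,0],[0,0,0]],[[0,0,0],[0,0,0]],[[0,0,0],[0,0,0]],[[0,0,0],[0,0,0]],[[0,0,0],[0,0,0]],[[0,0,0],[0,0,0]],[[0,0,0],[0,0,0]],[[0,0,0],[0,0,0]]]}}

```text
time: 14.28
tool_pos: [0.547, -0.2831, 0.1337]
tcp_rot: [-1.507, -1.243, 0.992]
wrist_force: [0.6, -0.6, 5.0]
width: 0.092
```

Emit:
{"fn": "play_rows", "kwargs": {"motion": [[[0,0,0],[0,0,0]],[[0,0,0],[0,0,0]],[[0,0,0],[0,0,0]],[[0,0,0],[0,0,0]],[[0,0,0],[0,0,0]],[[0,0,0],[0,0,0]],[[0,0,0],[0,0,0]],[[0,0,0],[0,0,0]],[[0,0,0],[0,0,0]],[[0,0,0],[0,0,0]]]}}

```text
time: 15.52
tool_pos: [0.547, -0.2831, 0.1337]
tcp_rot: [-1.507, -1.243, 0.992]
wrist_force: [-0.2, -0.2, 4.3]
width: 0.088
```

Emit:
{"fn": "play_rows", "kwargs": {"motion": [[[0,0,0],[0,0,0]],[[0,0,0],[0,0,0]],[[0,0,0],[0,0,0]],[[0,0,0],[0,0,0]],[[0,0,0],[0,0,0]],[[0,0,0],[0,0,0]],[[0,0,0],[0,0,0]],[[0,0,0],[0,0,0]],[[0,0,0],[0,0,0]],[[0,0,0],[0,0,0]]]}}

```text
time: 16.77
tool_pos: [0.547, -0.2831, 0.1337]
tcp_rot: [-1.507, -1.243, 0.992]
wrist_force: [0.6, 0.2, 4.9]
width: 0.096
```

Emit:
{"fn": "play_rows", "kwargs": {"motion": [[[0,0,0],[0,0,0]],[[0,0,0],[0,0,0]],[[0,0,0],[0,0,0]],[[0,0,0],[0,0,0]],[[0,0,0],[0,0,0]],[[0,0,0],[0,0,0]],[[0,0,0],[0,0,0]],[[0,0,0],[0,0,0]],[[0,0,0],[0,0,0]],[[0,0,0],[0,0,0]]]}}

```text
time: 18.02
tool_pos: [0.547, -0.2831, 0.1337]
tcp_rot: [-1.507, -1.243, 0.992]
wrist_force: [0.7, -0.3, 5.6]
width: 0.091
```

```bash
python3 - <<'E'
from h import *
F=[]
for n in ['wrist']*7+['side']:
    s=bot.read_state();F.append(s['wrist_force']);W=wfc(n);im,d=cams.read_camera(n)
    if n=='wrist': wd,wW=d,W
save('s9.png',im)
F=np.array(F);print(F.mean(0),F.std(0),F.mean(0)@[-.2484,.0725,.9659],s['tool_pos'],s['time'],s['width'])
P=cloud('wrist',wd,wW)
pts=[]
for v in range(206,300,4):
    q=P[v,248:264];k=(wd[v,248:264]<.215)&(wd[v,248:264]>0)
    if k.sum()>4: pts.append(q[k].mean(0))
pts=np.array(pts);u,S,v=np.linalg.svd(pts-pts.mean(0));a=v[0]*np.sign(v[0][2]);print(len(pts),a,np.degrees(np.arccos(a@[-.2484,.0725,.9659])))
E
```

```text
[0.0911 0.2611 4.7281] [0.4972 0.5295 0.5069] 4.563182727838796 [ 0.547  -0.2831  0.1337] 18.375 0.0925716425183899
24 [-0.2476  0.0717  0.9662] 0.511546043138138
```

View pics/s9.png

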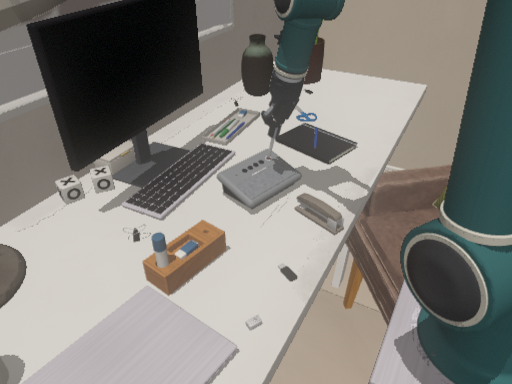

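```bash
python3 -c "
from h import *
print(bot.finish_job())"
```

```text
the job is handed in; nothing more can be done
None
```

I drew the pen out of the block, put its tip in the ringed reset hole and pressed the button. I held it there for over 5 seconds and handed the job in at about 18.4 s, still pressing. No verdict was reported.

**Last checks:**
- **Push:** the wrist force along the hole averaged about 4.6 N and stayed steady, which puts the button roughly 4.4 mm in by its spring rate. I could not read the button travel directly.
- **Squareness:** the pen measured about 0.5° off square to the sloping top, taking the slope as the stated 15°. Depth fits of the face itself gave 13 to 14°, still within the 7° limit.
- **Tip in the hole:** the wrist and side pictures showed the tip inside the ring. It looked about 1.4 mm uphill of centre, so I shifted it back about 0.7 mm; there was no noticeable sideways force.
- **Rest of the scene:** the block, glue stick, stapler and memory stick looked unmoved in the last side picture. The tip stayed well clear of the microphone hole.

One mismatch: the first force reading after contact (2.9 N) was higher than the spring rate would predict from the travel that followed, though single readings vary by about 0.5 N. The later averaged readings agree with the spring.

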